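# Pack the hand stamps into the dispatch canister and key its lid home

### The arm

A 7-joint arm with a two-finger parallel gripper is mounted at the origin on the work surface. World frame = base frame: x ahead of the robot, y to its left, z up, the work surface at z = 0. Lengths are in m, angles in rad, forces in N, time in s.
With the tool pointing down it reaches from about 0.425 to 0.875 m from the base axis. Payload 4.7 kg.
Tool frame: the origin (TCP) lies midway between the tips of the shut fingers; the grasp point (between the pads) lies 19 mm behind it; z points along the fingers, x is the direction in which the jaws open and shut, and the axes are right-handed (so a half turn about z gives the same grasp; the last joint's range is limited). The gripper opens to 85 mm and grips with 20 to 120 N. Pads are 22 mm wide; open, the fingers measure 114 mm over their backs; the gripper's body (76 mm by 85 mm) begins 54 mm behind the grasp point. The pads swing forward as they close: fully open they stand 13 mm farther back than shut.
Start: joints at [1.296, 0.321, -0.07, 1.45, 0.023, 1.371, -0.057], TCP at [0.185, -0.623, 0.231] pointing down, gripper open.
Joint ranges: [-2.86, 2.86], [-0.3, 2.09], [-1.38, 1.24], [0.06, 2.45], [-1.56, 4.7], [0.09, 2.05], [-2.69, 2.69]. Speed limits (rad/s): [2.57, 2.57, 3.14, 3.14, 3.14, 3.14, 3.14].

### API

Orientations are given as a unit quaternion [w, x, y, z].
In Python, from bench import arm, kin, imaging, ticket, get_time, get_joints, get_qvel, get_effort, get_tcp_pos, get_tool_rot, get_force, get_torque, get_finger_gap gives the robot as it stands. Calls block until the motion is done:
- arm.goto(position, orientation): joint-space move of the TCP to a pose.
- arm.move_straight(position, ori=None, feed=0.15, max_force=None): straight line of the TCP; ori=None keeps the orientation; feed is the mean speed in m/s. With max_force (N) it stops when the force on the tool has changed by that much, and returns True; else False.
- arm.move_joints(angles): joint-space move.
- arm.gripper_to(opening): opening from 0.0 (shut) to 1.0 (fully open); the grip force is fixed at half the most; returns when the fingers have stopped.
- arm.wait(seconds).
- kin.ik(position, orientation): joint angles nearest the present ones, or None.
- imaging.snapshot(name): name is "scene" or "top" or "wrist"; returns (picture, depth): 400x640x3 uint8, red, green, blue; 400x640 float32, m along the optical axis (not along the pixel's ray), 0 where there is no reading.
- imaging.camera_params(name): a dict with "fx", "fy", "cx", "cy" (pixels), "dist" ([k1, k2, p1, p2, k3] as OpenCV has them; the pictures are not rectified), "xyz" and "orientation" of the camera in the world. Camera axes: x right, y down, z forward; pixel columns grow to the right and rows downward; lengths in m; the calibration is good to about 2 mm. A picture is of the moment at which its call begins: read the wrist's pose just before it. camera_params takes no time and is no camera call; for the wrist camera it gives the pose at the moment of the call.
A pose or a line that the arm cannot do raises arm.IKError and nothing moves.
- ticket.finish_job(): hands the job in, once; it reports no verdict.
Readings, each from a call of its own:
- get_time(): time.
- get_joints(): joint angles.
- get_qvel(): joint speeds.
- get_effort(): joint torques, N m.
- get_tcp_pos(): TCP position.
- get_tool_rot(): TCP orientation.
- get_force(): force on the tool from outside, world axes, zero at the start.
- get_torque(): the same for the moment, N m.
- get_finger_gap(): opening from 0.0 (shut) to 1.0 (fully open).
Only numpy, scipy, OpenCV 4.12 (cv2) and the standard library are available. Lean on these libraries where they do the work, as an engineer would, in place of code of your own. Each camera call takes 0.05 s, during which the arm holds its last target.

### The job

First swing the courier flag lever on the dock all the way towards the robot, to show that loading is under way. Then pack every hand stamp from the deep wells of the desk organiser into the round dispatch canister, put the lid on and turn it until its hidden keys drop into their notches and it sits fully home, flush and level on the rim. Last, swing the flag lever all the way back, away from the robot; leave the tape roll, carton and mug where they are.

Things in the scene. Friction and masses are not known exactly. Their poses are not given: they have to be found in the camera images.
- organiser: plywood desk organiser, fixed, 171 x 171 mm and 97 mm high, open at the top, with 2 x 2 square wells, each 78 mm square inside with 5 mm walls and a 5 mm floor (92 mm deep). Origin at the centre of its underside, x and y along its sides; well centres at x, y = +-41.5 mm. It may stand on the left or on the right of the dock; the lid lies on the other side.
- stamp1: wooden hand stamp, 60 g: square foot 26 x 26 mm, 18 mm high; neck 14 mm across up to 40 mm; round grip knob 24 mm across from 40 to 70 mm (top). Origin: centre of the underside, z up through the knob. At the start it stands in a well of the organiser, up to 8 mm off the well's centre, any yaw. None if absent in this run (3 or 4 are there) or while held.
- stamp2: wooden hand stamp, 60 g: square foot 26 x 26 mm, 18 mm high; neck 14 mm across up to 40 mm; round grip knob 24 mm across from 40 to 70 mm (top). Origin: centre of the underside, z up through the knob. At the start it stands in a well of the organiser, up to 8 mm off the well's centre, any yaw. None if absent in this run (3 or 4 are there) or while held.
- stamp3: wooden hand stamp, 60 g: square foot 26 x 26 mm, 18 mm high; neck 14 mm across up to 40 mm; round grip knob 24 mm across from 40 to 70 mm (top). Origin: centre of the underside, z up through the knob. At the start it stands in a well of the organiser, up to 8 mm off the well's centre, any yaw. None if absent in this run (3 or 4 are there) or while held.
- stamp4: wooden hand stamp, 60 g: square foot 26 x 26 mm, 18 mm high; neck 14 mm across up to 40 mm; round grip knob 24 mm across from 40 to 70 mm (top). Origin: centre of the underside, z up through the knob. At the start it stands in a well of the organiser, up to 8 mm off the well's centre, any yaw. None if absent in this run (3 or 4 are there) or while held.
- dock: fixed grey dock plate, 170 mm (x) x 250 mm (y), 12 mm thick, origin at the centre of its underside. It carries the canister, axis at (0, +35 mm), and the flag lever, axis at (0, -93 mm).
- mouth (a point): centre of the mouth of the fixed white canister, in the plane of its rim, 112 mm above the desk; axes are the dock's. Canister: outer diameter 132 mm, mouth 116 mm (a little wider below), inner floor 94 mm below the rim. Three notches in the rim, 120 degrees apart, 21 mm wide, 8 mm deep; their angle differs from run to run and no pose here gives it.
- lid: loose grey lid, 0.16 to 0.28 kg, origin at the centre of its underside: plug 111 mm across (tapered to 105 at its foot), 0 to 15 mm high; disc 144 mm across, 15 to 22 mm. Three hidden keys 10 mm wide, 7 mm high, 120 degrees apart, under the disc reach to a radius of 65 mm. Set on the canister, they ride on the rim: the origin is then 8 mm below the mouth, 15 mm below when home. Starts flat on the desk.
- bar (a point): centre of the lid's grip bar, 38 mm above the lid's origin: bar 60 mm long (lid's x), 16 mm thick (y), from 22 to 54 mm. On the rim the lid is loosely centred and turns lightly; within 120 degrees, either way, the keys meet the notches (5 mm play each side) and it drops 7 mm by its own weight if not held up, then hardly turns. If one side catches: turn on a little, press lightly.
- flag (a joint): courier flag lever: 0 leaning towards the robot side (the dock's -x), 1.0 rad fully over to the dock's +x. It turns about a level axis along the dock's y, 34 mm above the desk, and stays where it is left; a push of about 1 N on the ball moves it. Starts at 0.8 to 1.0.
- flag_tip (a point): centre of the black ball, diameter 26 mm, at the lever's end, 70 mm from its axis (95 mm above the desk at joint value 0); the lever's rod is 10 mm thick. Ball and canister wall are about 50 mm apart.
- tape: roll of tape lying flat, diameter 100 mm, 48 mm high; origin at the centre of its underside. Not to be disturbed.
- carton: small cardboard box 100 x 140 mm, 60 mm high; origin at the centre of its underside. Not to be disturbed.
- mug: white mug, rim diameter 80 mm, 90 mm high; origin at the centre of its underside. Not to be disturbed.

How it is judged:
By the outcome, as a careful person would: the job done as asked, in the order asked, and still so for the second after the job is handed in, with the robot touching nothing.
Of stamp1, stamp2, stamp3, stamp4 only 3 to 4 are there at a start; the rules pass over those that are not, and their reading is None.
At some moment in a run one of lid may be knocked a few centimetres aside while the robot is not near it.
Once in a run the grip may slacken for a moment while it holds something.
It also fails if it takes over 210 s, if anything falls off the work surface, if the arm or the gripper's body presses on something with over 40 N, if the wrist force passes 120 N, or if a joint passes its speed limit or range.

## Working session

There is one attempt and no reset: what is moved stays moved. The work goes in short steps, each a Python script; the robot and the scene stay as the last script left them, time stands still between calls to the robot, and variables do not carry over. Pictures are saved under pics/ and viewed, and the job is handed in when it is done.

```bash
ls -la && mkdir -p pics && python3 - <<'E'
from bench import *
import cv2
print(get_time(),get_joints(),get_tcp_pos(),get_tool_rot(),get_finger_gap(),get_force())
for n in ["scene","top","wrist"]:
    p=imaging.camera_params(n); print(n,p)
    im,d=imaging.snapshot(n)
    cv2.imwrite(f"pics/{n}0.png",im[:,:,::-1])
    import numpy as np
    np.save(f"pics/{n}0_d.npy",d)
E
```

```text
total 12
drwxr-xr-x  3 agent agent 4096 Dec  7 16:30 .
drwxr-xr-x 23 root  root  4096 Dec  7 16:30 ..
drwxr-xr-x  2 agent agent 4096 Dec  7 16:30 pics
0.0 [ 1.29608407  0.32179051 -0.07008551  1.45166723  0.02259234  1.37078921
 -0.05689879] [ 0.18493376 -0.62258266  0.2302485 ] [-5.21460516e-04  8.01511791e-01 -5.97978242e-01 -7.74515549e-04] 0.9994336137326665 [ 0.42616495 -0.73242072 -0.6668536 ]
scene {'fx': 490.28909450864967, 'fy': 490.28909450864967, 'cx': 320.5529164266364, 'cy': 196.39542630946386, 'dist': array([0.0451177, 0.       , 0.       , 0.       , 0.       ]), 'xyz': array([ 0.99179479, -0.62526501,  1.31215206]), 'orientation': array([-0.25700458,  0.92589004,  0.26717611, -0.07275445])}
top {'fx': 506.49448237005197, 'fy': 506.49448237005197, 'cx': 324.6391502710807, 'cy': 202.9367987288911, 'dist': array([-0.13840728,  0.        ,  0.        ,  0.        ,  0.        ]), 'xyz': array([0.43186361, 0.00273959, 1.28685492]), 'orientation': array([ 0.04893638, -0.70246015,  0.70820224, -0.0510348 ])}
wrist {'fx': 287.72814284539305, 'fy': 287.72814284539305, 'cx': 321.9243996594563, 'cy': 199.76807241602899, 'dist': array([-0.0486924,  0.       ,  0.       ,  0.       ,  0.       ]), 'xyz': array([ 0.2650904 , -0.59833078,  0.37261687]), 'orientation': array([ 0.13324309,  0.7905741 , -0.58927046, -0.09999595])}
```

View pics/scene0.png

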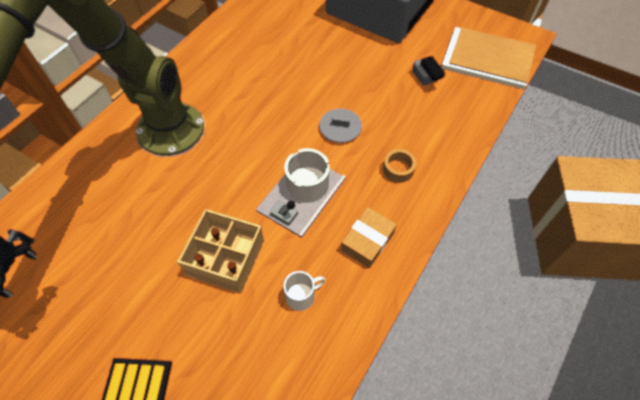

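View pics/top0.png

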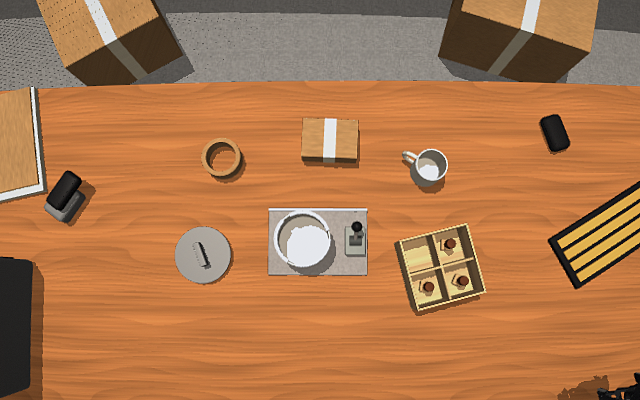

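View pics/wrist0.png

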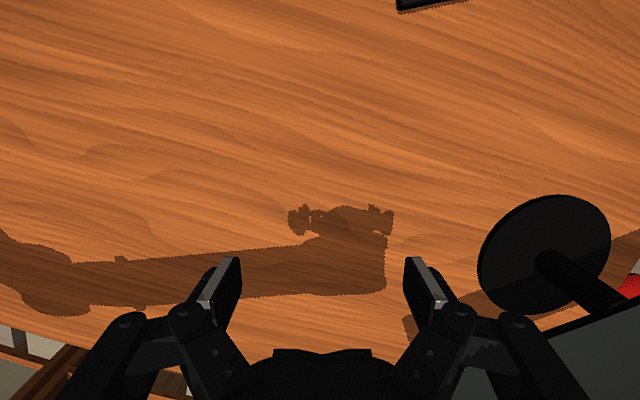

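The scene view shows the organiser with 3 stamps on the robot's right, around (222,248), the dock at (303,185) and the lid at (340,126). In the top view (up is +x, left is +y) the lid is at (203,255), the canister at (303,241), the flag ball at (357,228) and the stamps at (449,245), (429,288) and (462,282).

```bash
cat > h.py <<'E'
import numpy as np, cv2
from scipy.spatial.transform import Rotation as R
from bench import *
def rot(q): return R.from_quat([q[1],q[2],q[3],q[0]]).as_matrix()
def K(p): return np.array([[p['fx'],0,p['cx']],[0,p['fy'],p['cy']],[0,0,1]])
def cast(p,uv,z):
    uv=np.asarray(uv,float).reshape(-1,1,2)
    n=cv2.undistortPoints(uv,K(p),p['dist']).reshape(-1,2)
    d=np.c_[n,np.ones(len(n))]@rot(p['orientation']).T
    o=np.asarray(p['xyz']); t=(z-o[2])/d[:,2]
    return o+d*t[:,None]
def cloud(p,dep):
    h,w=dep.shape; u,v=np.meshgrid(np.arange(w),np.arange(h))
    n=cv2.undistortPoints(np.c_[u.ravel(),v.ravel()].astype(float).reshape(-1,1,2),K(p),p['dist']).reshape(-1,2)
    P=np.c_[n,np.ones(len(n))]*dep.reshape(-1,1)
    P=P@rot(p['orientation']).T+np.asarray(p['xyz'])
    P[dep.ravel()==0]=np.nan
    return P.reshape(h,w,3)
def project(p,X):
    Rm=rot(p['orientation']); X=np.asarray(X,float).reshape(-1,3)
    Xc=(X-np.asarray(p['xyz']))@Rm
    uv,_=cv2.projectPoints(Xc.reshape(-1,1,3),np.zeros(3),np.zeros(3),K(p),p['dist'])
    return uv.reshape(-1,2)
def snap(n,name=None):
    p=imaging.camera_params(n); im,d=imaging.snapshot(n)
    if name: cv2.imwrite(f"pics/{name}.png",im[:,:,::-1]); np.save(f"pics/{name}.npy",d)
    return p,im,d
def circfit(P):
    A=np.c_[2*P[:,0],2*P[:,1],np.ones(len(P))]; s=np.linalg.lstsq(A,(P[:,:2]**2).sum(1),rcond=None)[0]
    return s[0],s[1],np.sqrt(s[2]+s[0]**2+s[1]**2)
E
python3 - <<'E'
from h import *
p=imaging.camera_params("top"); im=cv2.imread("pics/top0.png"); d=np.load("pics/top0_d.npy")
C=cloud(p,d)
cv2.imwrite("pics/top0_crop.png",cv2.resize(im[190:320,160:500],None,fx=2.3,fy=2.3,interpolation=cv2.INTER_CUBIC))
print("desk z",np.nanmedian(C[340:380,100:300,2]))
Z=C[...,2]
x0,x1,y0,y1=[160,500,190,320]
def reg(u0,u1,v0,v1,za,zb):
    S=C[v0:v1,u0:u1].reshape(-1,3); return S[(S[:,2]>za)&(S[:,2]<zb)]
# canister rim
r=reg(265,340,205,275,.105,.118); print("rim n",len(r),circfit(r), r[:,2].mean())
def rect(P):
    return cv2.minAreaRect((P[:,:2]*1000).astype(np.float32))
dk=reg(255,380,195,285,.007,.018); print("dock",rect(dk))
og=reg(380,500,215,320,.09,.104); print("org",rect(og),len(og))
ld=reg(165,240,215,295,.012,.032); print("lid",circfit(ld),rect(ld),ld[:,2].mean())
br=reg(165,240,215,295,.043,.062); print("bar",rect(br),br[:,2].mean(),len(br))
bl=reg(340,375,215,240,.06,.12); print("ball",bl.mean(0),bl[:,2].max(),len(bl))
for (u,v) in [(449,245),(429,288),(462,282)]:
    s=reg(u-12,u+12,v-12,v+12,.055,.08); print("stamp",s.mean(0) if len(s) else None,len(s),s[:,2].max() if len(s) else 0, cast(p,[(u,v)],.07))
E
```

```text
desk z -0.0004207553203562364
rim n 517 (np.float64(0.5182149588086632), np.float64(0.0525732483282465), np.float64(0.06230047129670808)) 0.11149091056544355
dock ((530.428955078125, 18.494766235351562), (300.3347473144531, 192.90081787109375), 89.55823516845703)
org ((449.3218688964844, -278.2454528808594), (171.71932983398438, 173.8253631591797), 13.384753227233887) 681
lid (np.float64(0.4845597858472637), np.float64(0.3068590407789415), np.float64(0.052663391256178804)) ((485.0127258300781, 306.7050476074219), (142.99191284179688, 142.12493896484375), 68.30216217041016) 0.021481825314220014
bar ((484.13214111328125, 306.9650573730469), (60.347084045410156, 15.981927871704102), 20.403860092163086) 0.05231818605781421 163
ball [ 0.5427397  -0.07505461  0.10004618] 0.112186859567448 113
stamp [ 0.50277406 -0.30217161  0.07152517] 98 0.07973559317943257 [[ 0.49986516 -0.30200458  0.07      ]]
stamp [ 0.40082192 -0.24763176  0.07216425] 88 0.07794800314449213 [[ 0.39745963 -0.24978567  0.07      ]]
stamp [ 0.41353829 -0.33345991  0.07130763] 102 0.07918650678690886 [[ 0.41022505 -0.33081001  0.07      ]]
```

View pics/top0_crop.png

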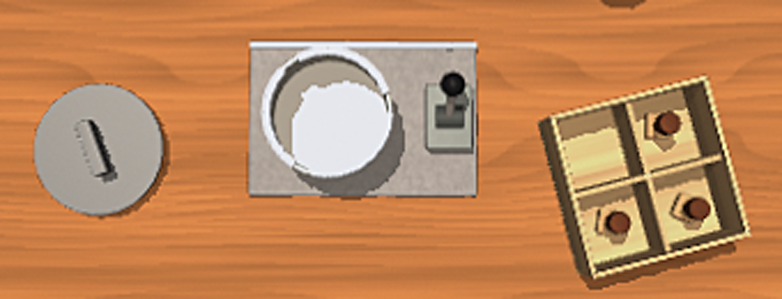

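Three stamps are present and the front-left well is empty. The canister's rim centre is at (0.518, 0.053), and the ball leans to +x at about (0.545, -0.075). Flag first.

```bash
cat >> h.py <<'E'
def down(t): return np.array([0,np.cos(t/2),np.sin(t/2),0])
def okyaw(pos,t):
    """choose t or t+pi with smaller |j7|"""
    best=None
    for k in (0,np.pi):
        q=kin.ik(pos,down(t+k))
        if q is not None and (best is None or abs(q[6])<abs(best[1][6])): best=(t+k,q)
    return best
def st(): print("t",round(get_time(),2),"tcp",np.round(get_tcp_pos(),4),"gap",round(get_finger_gap(),3),"F",np.round(get_force(),2),"T",np.round(get_torque(),3))
E
python3 - <<'E'
from h import *
t,q=okyaw([.605,-.0755,.085],0.0); print(t,q)
arm.gripper_to(0.0)
arm.goto([.605,-.0755,.24],down(t)); st()
arm.move_straight([.605,-.0755,.085],feed=.15); st()
snap("scene","s1")
r=arm.move_straight([.46,-.0755,.085],feed=.05,max_force=8); print(r); st()
snap("top","t1")
E
```

```text
0.0 [ 0.64031092  0.43534412 -0.69283722  1.70190146  0.30469233  1.11493026
 -0.14248267]
t 3.37 tcp [ 0.6049 -0.0773  0.2398] gap -0.002 F [-0.06  0.48 -0.06] T [-0.045 -0.006  0.051]
t 4.55 tcp [ 0.6059 -0.0755  0.0861] gap -0.0 F [-0.11 -0.11  0.86] T [ 0.058 -0.022 -0.013]
True
t 6.42 tcp [ 0.5093 -0.0756  0.0853] gap 0.001 F [ 2.77  0.35 -0.35] T [-0.008 -0.679  0.043]
```

```bash
python3 - <<'E'
from h import *
x=get_tcp_pos()
r=arm.move_straight([x[0]-.01,x[1],x[2]],feed=.02,max_force=10); print(r); st()
x=get_tcp_pos()
arm.move_straight([x[0]+.05,x[1],x[2]],feed=.15)
arm.move_straight([x[0]+.05,x[1],.25],feed=.3)
# go over the organiser to look
t,q=okyaw([.43,-.28,.26],0.0)
arm.goto([.45,-.28,.30],down(t)); st()
p,im,d=snap("top","t2"); p2,_,_=snap("wrist","w2"); print(p2)
C=cloud(p,d); S=C[210:245,340:375].reshape(-1,3); S=S[(S[:,2]>.07)&(S[:,2]<.125)]
print("ball",S.mean(0),S[:,2].max(),S[:,0].min(),S[:,0].max())
im=cv2.imread("pics/t2.png"); cv2.imwrite("pics/t2c.png",cv2.resize(im[190:320,160:500],None,fx=2.3,fy=2.3,interpolation=cv2.INTER_CUBIC))
E
```

```text
True
t 6.77 tcp [ 0.5093 -0.0755  0.0857] gap 0.002 F [ 2.99  0.26 -1.22] T [ 0.003 -0.598  0.019]
t 8.89 tcp [ 0.4506 -0.2782  0.299 ] gap 0.0 F [0.41 0.86 0.16] T [-0.002  0.001 -0.018]
{'fx': 287.72814284539305, 'fy': 287.72814284539305, 'cx': 321.9243996594563, 'cy': 199.76807241602899, 'dist': array([-0.0486924,  0.       ,  0.       ,  0.       ,  0.       ]), 'xyz': array([ 0.44995016, -0.19315176,  0.44160862]), 'orientation': array([ 1.65357924e-01,  9.86230867e-01,  2.22736509e-03, -6.87899337e-04])}<stdin>:12: RuntimeWarning: Mean of empty slice.
  ret = um.true_divide(
Traceback (most recent call last):
ValueError: zero-size array to reduction operation maximum which has no identity
```

View pics/w2.png

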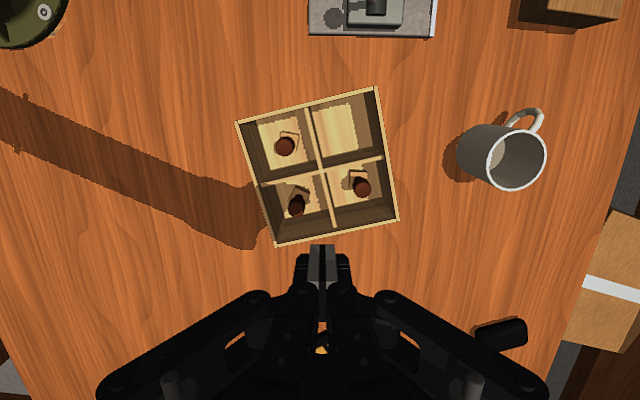

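The wrist view has the whole organiser: stamps at (285,146), (298,203) and (361,185), and one empty well. Next I measure from the wrist view and check the flag.

```bash
python3 - <<'E'
from h import *
im=cv2.imread("pics/t2.png"); cv2.imwrite("pics/t2c.png",cv2.resize(im[150:350,160:500],None,fx=2.3,fy=2.3,interpolation=cv2.INTER_CUBIC))
p=imaging.camera_params("wrist"); im=cv2.imread("pics/w2.png"); d=np.load("pics/w2.npy")
C=cloud(p,d)
print("desk z",np.nanmedian(C[60:90,120:200,2]))
S=C[60:260,220:420].reshape(-1,3); o=S[(S[:,2]>.088)&(S[:,2]<.105)]
print("org",cv2.minAreaRect((o[:,:2]*1000).astype(np.float32)),np.median(o[:,2]))
hsv=cv2.cvtColor(im,cv2.COLOR_BGR2HSV)
B=im[...,0].astype(int);G=im[...,1].astype(int);Rr=im[...,2].astype(int)
m=((C[...,2]>.05)&(C[...,2]<.083)).astype(np.uint8); m[:80]=0;m[245:]=0;m[:,:235]=0;m[:,400:]=0
m2=m*((Rr<130)&(Rr-B>15)&(G<70)).astype(np.uint8)
n,l,s,c=cv2.connectedComponentsWithStats(m2)
for i in range(1,n):
    if s[i,4]>60:
        P=C[l==i]; top=P[P[:,2]>np.percentile(P[:,2],50)-.002]
        zt=np.percentile(P[:,2],90)
        tp=P[np.abs(P[:,2]-zt)<.004]
        print(s[i],c[i],"ztop",zt,"top centroid",tp.mean(0),"circ",cv2.minEnclosingCircle((tp[:,:2]*1000).astype(np.float32)),len(tp))
E
```

```text
desk z 0.00010861044280763288
org ((448.72039794921875, -278.1243896484375), (171.6599884033203, 171.43992614746094), 13.941994667053223) 0.0964994061584388
[322  91  61  77 557] [362.21543986 141.07899461] ztop 0.0795508084351752 top centroid [ 0.50240184 -0.24117506  0.07911948] circ ((479.44097900390625, -227.76220703125), 54.48960494995117) 124
[242 122  76  61 677] [268.40768095 160.04431315] ztop 0.07951876161280061 top centroid [ 0.37757037 -0.26646619  0.07903393] circ ((397.26318359375, -248.12344360351562), 53.94529342651367) 158
[276 137  18  19 263] [284.25855513 146.03041825] ztop 0.07550962872303021 top centroid [ 0.40113181 -0.2484962   0.07442438] circ ((401.22064208984375, -248.8463897705078), 11.331205368041992) 237
[336 159  58  68 725] [369.63586207 206.90896552] ztop 0.0802632778247165 top centroid [ 0.51667658 -0.33058302  0.07982899] circ ((499.81671142578125, -309.14697265625), 53.85071563720703) 168
[352 177  19  21 277] [361.33212996 187.3032491 ] ztop 0.07536246055578755 top centroid [ 0.50335623 -0.30457038  0.07430971] circ ((503.7591247558594, -304.9922790527344), 11.333857536315918) 215
[262 186  71  54 756] [293.20899471 221.26587302] ztop 0.08005334828004956 top centroid [ 0.40897248 -0.35348664  0.07945149] circ ((417.48681640625, -328.6698303222656), 54.133995056152344) 187
[288 197  17  20 239] [295.56903766 207.19665272] ztop 0.07559192837328779 top centroid [ 0.41366205 -0.33323271  0.07458095] circ ((413.36669921875, -333.51568603515625), 11.13258171081543) 192
```

View pics/t2c.png

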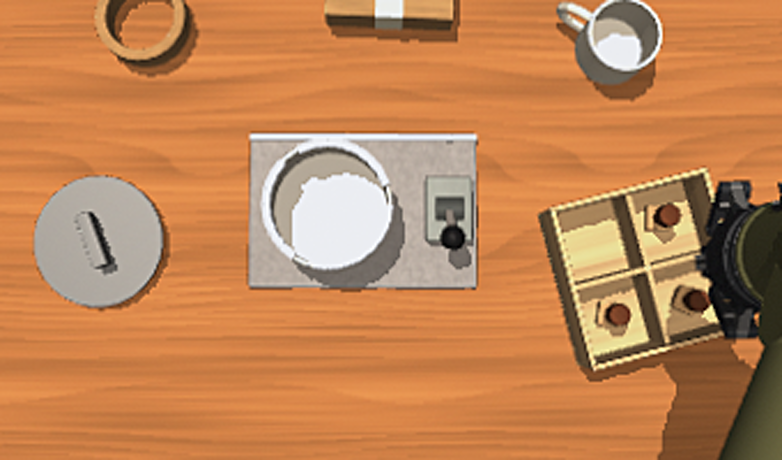

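The ball is now on the robot side. Top and wrist estimates of the stamps agree to about 2 mm. Next: choose jaw angles with the most wall clearance and fetch the first stamp.

```bash
cat >> h.py <<'E'
ORG=np.array([.449,-.2782]); OY=np.radians(13.7)
CAN=np.array([.5182,.0526])
ST=[np.array([.4010,-.2485]),np.array([.5033,-.3045]),np.array([.4135,-.3332])]
def clear(s,t,op=.038):
    c,sn=np.cos(OY),np.sin(OY); Ri=np.array([[c,sn],[-sn,c]])
    l=Ri@(s-ORG); w=np.sign(l)*.0415; l=l-w
    a=t-OY; ux=np.array([np.cos(a),np.sin(a)]); uy=np.array([-ux[1],ux[0]])
    m=1
    for i in (-1,1):
        for j in (-1,1):
            q=l+i*(op/2+.0145)*ux+j*.011*uy; m=min(m,(.039-np.abs(q)).min())
    return m
E
python3 - <<'E'
from h import *
p=imaging.camera_params("top"); print("ball",cast(p,[(160+452/2.3,150+236/2.3)],.095))
for s in ST:
    ts=np.radians(np.arange(0,180,5)); cl=[clear(s,t) for t in ts]; i=np.argsort(cl)[::-1][:6]
    print([(int(np.degrees(ts[k])),round(cl[k]*1000,1)) for k in i], [ (okyaw([s[0],s[1],.041],ts[k]) or [None])[0] for k in i])
E
```

```text
ball [[ 0.48318446 -0.07542214  0.095     ]]
[(59, np.float64(5.9)), (145, np.float64(5.3)), (150, np.float64(5.3)), (65, np.float64(4.7)), (55, np.float64(4.7)), (140, np.float64(4.2))] [np.float64(1.0471975511965976), np.float64(5.672320068981572), np.float64(5.759586531581288), np.float64(1.1344640137963142), np.float64(0.9599310885968813), np.float64(5.585053606381854)]
[(145, np.float64(3.5)), (65, np.float64(2.9)), (59, np.float64(2.9)), (140, np.float64(2.4)), (105, np.float64(2.2)), (150, np.float64(2.2))] [np.float64(5.672320068981572), np.float64(1.1344640137963142), np.float64(1.0471975511965976), np.float64(5.585053606381854), np.float64(4.974188368183839), np.float64(5.759586531581288)]
[(145, np.float64(2.6)), (65, np.float64(2.5)), (140, np.float64(2.0)), (59, np.float64(1.9)), (105, np.float64(1.7)), (70, np.float64(1.5))] [np.float64(5.672320068981572), np.float64(4.276056667386108), np.float64(5.585053606381854), np.float64(1.0471975511965976), np.float64(4.974188368183839), np.float64(4.363323129985824)]
```

```bash
cat >> h.py <<'E'
def fetch(i,tdeg,phideg,op=.40,z=.040):
    s=ST[i]; t,_=okyaw([s[0],s[1],z],np.radians(tdeg))
    arm.gripper_to(op)
    arm.goto([s[0],s[1],.22],down(t))
    r=arm.move_straight([s[0],s[1],z],feed=.15,max_force=10); print("descend hit",r); st()
    if r: return False
    arm.gripper_to(0.0); st()
    if get_finger_gap()<.15: return False
    arm.move_straight([s[0],s[1],.22],feed=.2); st()
    return get_finger_gap()>.15
def place(phideg,z=.056,rad=.030):
    ph=np.radians(phideg); c=CAN+rad*np.array([np.cos(ph),np.sin(ph)])
    t,_=okyaw([c[0],c[1],z],ph+np.pi/2)
    arm.goto([c[0],c[1],.22],down(t)); st()
    if get_finger_gap()<.15: print("LOST"); return False
    r=arm.move_straight([c[0],c[1],z],feed=.15,max_force=8); print("place hit",r); st()
    if get_finger_gap()<.15: print("LOST"); 
    arm.gripper_to(.42); st()
    arm.move_straight([c[0],c[1],.22],feed=.25); st()
    return True
E
python3 - <<'E'
from h import *
ok=fetch(0,145,-90); print(ok)
snap("wrist","w3"); snap("scene","s3")
E
```

```text
descend hit True
t 11.05 tcp [ 0.4003 -0.2474  0.0504] gap 0.401 F [0.62 1.05 6.96] T [0.387 0.19  0.029]
False
```

View pics/w3.png

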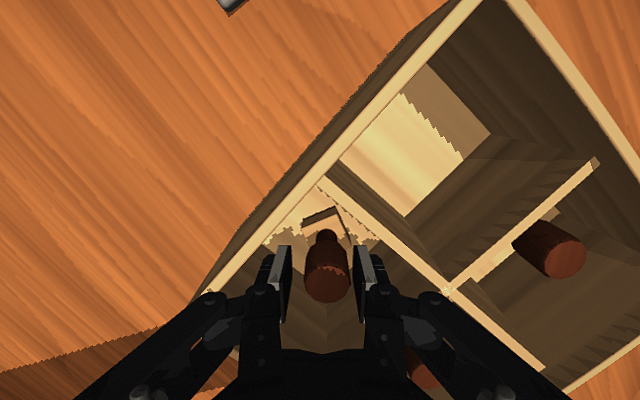

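The descent stopped at TCP z = 0.050 with the knob between the pads. The outer linkage is probably touching the rim. I'll check static forces and whether the knob can be gripped from here.

```bash
python3 - <<'E'
from h import *
st(); x=get_tcp_pos()
arm.move_straight([x[0],x[1],.0525],feed=.02); st()
p,im,d=snap("scene","s4"); 
c=project(p,[get_tcp_pos()])[0].astype(int); print(c)
im=im[...,::-1]; cv2.imwrite("pics/s4c.png",cv2.resize(im[max(0,c[1]-90):c[1]+70,max(0,c[0]-100):c[0]+100],None,fx=3.7,fy=3.7,interpolation=cv2.INTER_CUBIC))
E
```

```text
t 11.15 tcp [ 0.4005 -0.2473  0.0506] gap 0.4 F [0.21 1.41 7.04] T [ 0.418  0.119 -0.02 ]
t 11.43 tcp [ 0.4005 -0.2473  0.0522] gap 0.4 F [-0.16 -1.13 -0.92] T [ 0.018  0.026 -0.023]
[214 232]
```

View pics/s4c.png

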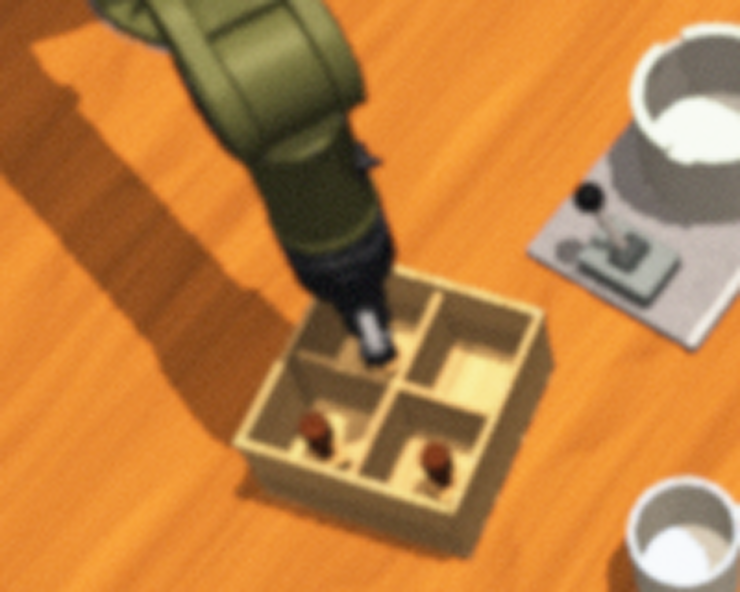

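```bash
python3 - <<'E'
from h import *
arm.gripper_to(0.0); st()
x=get_tcp_pos(); arm.move_straight([x[0],x[1],.22],feed=.15); st()
snap("wrist","w5")
E
```

```text
t 11.73 tcp [ 0.4002 -0.2473  0.0523] gap 0.258 F [-1.26 -0.38 -0.24] T [ 0.053  0.056 -0.007]
t 13.0 tcp [ 0.3997 -0.2469  0.219 ] gap 0.261 F [-0.87  1.01 -0.35] T [-0.029 -0.002  0.005]
```

View pics/w5.png

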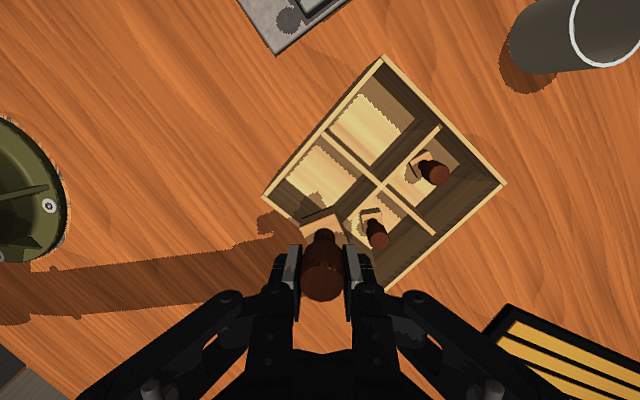

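Stamp 1 is held and hanging straight (knob at (322,280) between the pads). Placing it in the canister.

```bash
python3 - <<'E'
from h import *
print(place(-90,z=.068))
c=CAN; 
snap("wrist","w6"); snap("scene","s6")
E
```

```text
t 14.18 tcp [0.518  0.0203 0.2196] gap 0.259 F [ 0.53 -0.38 -0.63] T [-0.038 -0.061  0.013]
place hit False
t 15.35 tcp [0.519  0.0227 0.0689] gap 0.261 F [ 0.57 -0.04 -0.16] T [ 0.027 -0.051  0.001]
t 15.64 tcp [0.5186 0.0225 0.0685] gap 0.416 F [-0.46 -0.25 -0.26] T [0.018 0.009 0.021]
t 16.4 tcp [0.5174 0.0223 0.2189] gap 0.42 F [-0.92 -0.17  0.49] T [ 0.02  -0.039 -0.051]
True
```

View pics/w6.png

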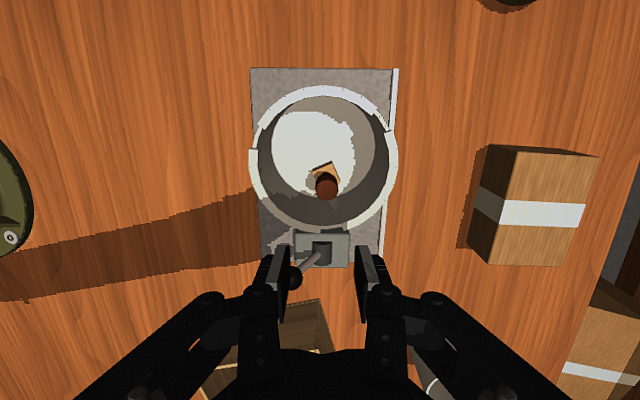

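Stamp 1 stands upright in the canister at (326,185). The other two follow, stopping higher (z = 0.053) to clear the linkage.

```bash
python3 - <<'E'
from h import *
ok=fetch(1,145,30,z=.053); print(ok)
if ok: print(place(30,z=.0685))
snap("wrist","w7")
E
```

```text
descend hit False
t 19.23 tcp [ 0.504  -0.3048  0.054 ] gap 0.397 F [-0.65  0.26  0.41] T [ 0.043 -0.035  0.052]
t 19.48 tcp [ 0.5041 -0.305   0.0542] gap 0.256 F [1.14 0.2  4.66] T [ 0.048  0.085 -0.022]
t 20.47 tcp [ 0.5024 -0.3042  0.2185] gap 0.256 F [ 0.73  0.46 -0.83] T [ 0.009  0.033 -0.011]
True
t 22.21 tcp [0.5443 0.0667 0.2197] gap 0.258 F [ 0.18  0.81 -0.95] T [-0.038  0.017 -0.039]
place hit False
t 23.37 tcp [0.5449 0.0678 0.0693] gap 0.26 F [ 0.55 -0.19 -1.39] T [-0.015 -0.012 -0.021]
t 23.66 tcp [0.5445 0.0675 0.069 ] gap 0.421 F [-0.   -0.52  0.11] T [ 0.015  0.009 -0.007]
t 24.42 tcp [0.5434 0.0671 0.2187] gap 0.42 F [-0.57  0.82 -0.3 ] T [ 0.005 -0.004 -0.043]
True
```

View pics/w7.png

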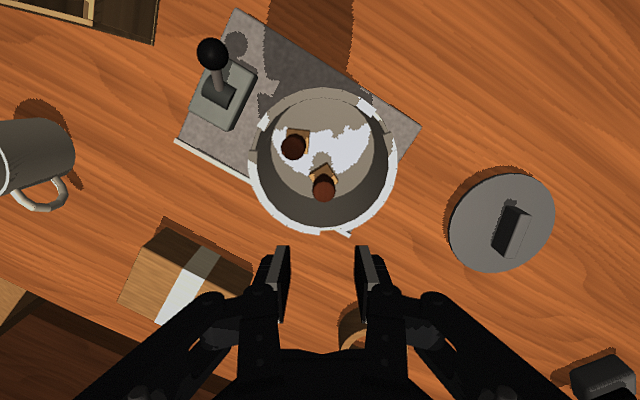

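Both stamps stand upright in the canister, at (293,147) and (323,188). Third stamp now.

```bash
python3 - <<'E'
from h import *
ok=fetch(2,145,150,z=.053); print(ok)
if ok: print(place(150,z=.0685))
snap("wrist","w8")
E
```

```text
descend hit False
t 27.54 tcp [ 0.4141 -0.3337  0.0538] gap 0.398 F [ 0.07 -0.15 -0.95] T [ 0.004  0.072 -0.055]
t 27.8 tcp [ 0.4142 -0.334   0.054 ] gap 0.256 F [-0.35 -0.04  4.69] T [-0.     0.007 -0.017]
t 28.78 tcp [ 0.4126 -0.3328  0.2186] gap 0.256 F [-0.62 -0.04 -0.95] T [-0.005  0.086  0.033]
True
t 30.29 tcp [0.4924 0.0661 0.2198] gap 0.257 F [-0.61 -1.48 -0.49] T [-0.003  0.019 -0.032]
place hit False
t 31.45 tcp [0.493  0.0677 0.0693] gap 0.257 F [-0.08  0.29 -0.79] T [-0.014 -0.046  0.014]
t 31.74 tcp [0.4926 0.0675 0.069 ] gap 0.42 F [-0.01 -0.98  0.13] T [-0.025  0.016 -0.032]
t 32.5 tcp [0.4915 0.0671 0.2188] gap 0.417 F [-0.5  0.3 -0.2] T [-0.004  0.007 -0.039]
True
```

View pics/w8.png

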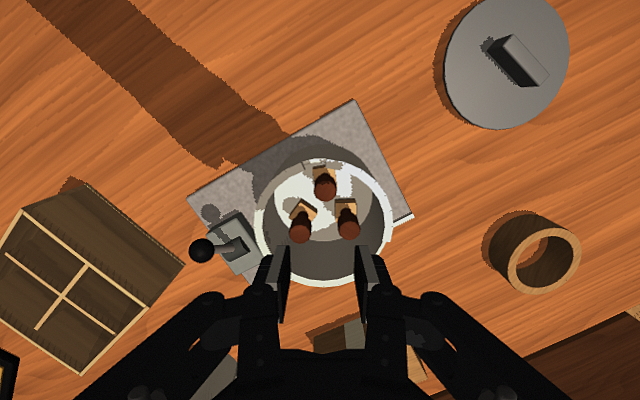

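All three stamps stand in the canister, and the organiser is empty. Next: re-measure the rim, its notches and the lid.

```bash
python3 - <<'E'
from h import *
t,_=okyaw([.485,.307,.2],np.pi/2-.35); print(t)
t,q=okyaw([.50,.20,.30],0.0); print(t,q)
arm.goto([.50,.13,.30],down(np.pi if t>1 else 0.0)); st()
p2,im2,d2=snap("wrist","w9"); p,im,d=snap("top","t9")
for nm,pp,dd in (("wrist",p2,d2),("top",p,d)):
    C=cloud(pp,dd).reshape(-1,3)
    def near(c,r,za,zb): return C[(np.hypot(C[:,0]-c[0],C[:,1]-c[1])<r)&(C[:,2]>za)&(C[:,2]<zb)]
    r=near(CAN,.075,.107,.118); 
    if len(r)>50:
        cx,cy,rr=circfit(r); print(nm,"rim",len(r),cx,cy,rr,np.median(r[:,2]))
        rad=np.hypot(r[:,0]-cx,r[:,1]-cy); a=np.degrees(np.arctan2(r[:,1]-cy,r[:,0]-cx))
        sel=(rad>.058)&(rad<.066); h,_=np.histogram(a[sel],72,(-180,180)); print(h)
    b=near((.485,.307),.12,.045,.062)
    if len(b)>20: print(nm,"bar",cv2.minAreaRect((b[:,:2]*1000).astype(np.float32)),b[:,2].mean())
    l=near((.485,.307),.14,.014,.03)
    if len(l)>20: print(nm,"lid",cv2.minEnclosingCircle((l[:,:2]*1000).astype(np.float32)),len(l))
E
```

```text
1.2207963267948965
0.0 [ 0.63754624  0.19755012 -1.19873822  1.59014318  0.18463669  1.48036722
 -0.57135643]
t 33.63 tcp [0.4996 0.1297 0.299 ] gap 0.42 F [-1.    0.66 -0.01] T [-0.03  -0.017  0.052]
wrist rim 1544 0.516392676454491 0.05406878528419973 0.06205603350165539 0.11164156165484529
[24 25 23 18 21 26 25 26 23 26 25 26 23 27 28 22 27 17  0  0  0 18 16  0
  0  0  0  0  0  0 15 28 27 24 26 26 26 27 27 23 23 23  0  0  0 24 27 27
 31 31 31 32 32 29 32 28 28 33 29 32 29 28 30 29 27 18  0  0  0 23 23 25]
wrist bar ((483.29931640625, 307.480712890625), (59.68548583984375, 17.147789001464844), 22.08208465576172) 0.05296807741367683
wrist lid ((483.5569763183594, 306.9646911621094), 72.10087585449219) 6814
top rim 493 0.5182130576848859 0.05260727493059855 0.0622836434562558 0.11155263005719496
[12  7  7  8  8  8  8  8  8  8  7  9  8  8  8  8  7  4  0  1  1  5  7  9
  7  8  7  7  9  7  6  9  7  8 10  6  6  9  9  7  7  5  1  0  0  5  7  7
  7  8  7  8  7  6  9  7  8  9  7  6  8  9  8  8  8  4  0  1  0  4  8  8]
top lid ((473.00677490234375, 333.37982177734375), 63.85451126098633) 660
```

View pics/w9.png

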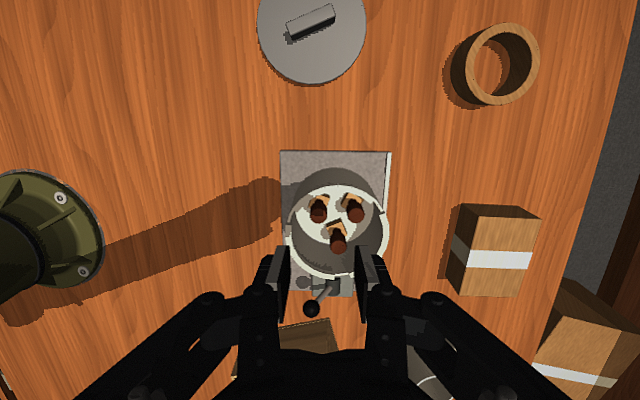

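View pics/t9.png

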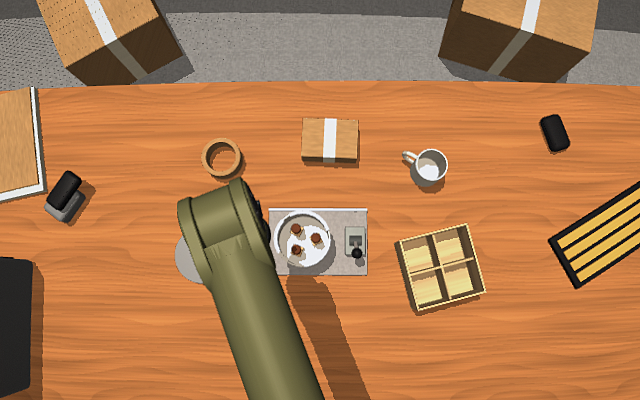

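Notches lie at 37.5° modulo 120° (both cameras agree). The bar is at about (0.484, 0.307) with its long axis near 21°. I'll look for a jaw half-turn that leaves 120° of turning, then take the lid.

```bash
python3 - <<'E'
from h import *
for t0 in (111,-69):
    out=[]
    for dt in range(-120,121,20):
        q=kin.ik([.5173,.0533,.131],down(np.radians(t0+dt))); out.append((dt,None if q is None else round(q[6],2)))
    print(t0,out)
    print(kin.ik([.4837,.3072,.027],down(np.radians(t0))))
E
```

```text
111 [(-120, np.float64(-0.51)), (-100, np.float64(-0.18)), (-80, np.float64(0.16)), (-60, np.float64(0.49)), (-40, np.float64(0.82)), (-20, np.float64(1.15)), (0, np.float64(1.46)), (20, np.float64(1.79)), (40, np.float64(2.13)), (60, np.float64(2.47)), (80, None), (100, np.float64(-2.58)), (120, np.float64(-2.55))]
[ 0.31041389  0.68499779 -1.18459782  1.82605117  0.70473802  1.13059499
  0.81276478]
-69 [(-120, np.float64(2.47)), (-100, None), (-80, np.float64(-2.58)), (-60, np.float64(-2.55)), (-40, np.float64(-2.21)), (-20, np.float64(-1.87)), (0, np.float64(-1.53)), (20, np.float64(-1.19)), (40, np.float64(-0.85)), (60, np.float64(-0.51)), (80, np.float64(-0.18)), (100, np.float64(0.16)), (120, np.float64(0.49))]
[ 0.12678464  0.5124175  -0.8995144   1.83091613  0.4657417   1.0252835
 -2.16431601]
```

```bash
python3 - <<'E'
from h import *
t=np.radians(111); x,y=.4837,.3072
arm.gripper_to(.6)
arm.goto([x,y,.16],down(t)); st()
r=arm.move_straight([x,y,.028],feed=.12,max_force=8); print(r); st()
arm.gripper_to(0.0); st()
arm.move_straight([x,y,.22],feed=.12); st()
p,im,d=snap("wrist","w10"); p1,_,_=snap("scene","s10")
C=cloud(p,d).reshape(-1,3); tc=get_tcp_pos()
l=C[(np.hypot(C[:,0]-tc[0],C[:,1]-tc[1])<.10)&(abs(C[:,2]-tc[2]+.005)<.012)]
print(len(l),cv2.minEnclosingCircle((l[:,:2]*1000).astype(np.float32)),np.percentile(l[:,2],[5,50,95]))
E
```

```text
t 35.2 tcp [0.4844 0.3066 0.1603] gap 0.599 F [ 0.34  0.65 -0.26] T [-0.049  0.032  0.008]
False
t 36.45 tcp [0.4842 0.3077 0.0288] gap 0.598 F [ 0.7   0.8  -1.95] T [0.016 0.014 0.003]
t 36.86 tcp [0.4841 0.3076 0.0286] gap 0.176 F [-0.96  0.01  3.93] T [0.058 0.096 0.034]
t 38.61 tcp [0.4834 0.3069 0.2192] gap 0.174 F [ 0.11  0.1  -2.21] T [ 0.013 -0.002 -0.01 ]
29172 ((482.83648681640625, 307.208251953125), 71.9810562133789) [0.21114365 0.21216594 0.21320699]
```

View pics/w10.png

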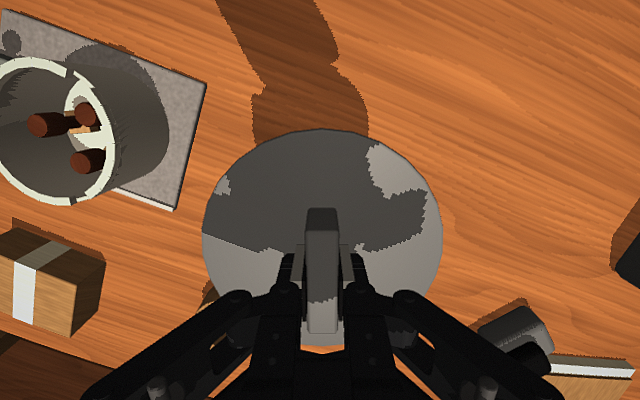

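The lid is held level and centred: the bar is between the pads and the disc centre is within 1 mm of the TCP. Moving it over the canister and lowering.

```bash
python3 - <<'E'
from h import *
t=np.radians(111); x,y=.5173,.0533
arm.move_straight([x,y,.22],feed=.15); st()
q=get_tool_rot(); print(q, get_joints()[6])
arm.move_straight([x,y,.16],feed=.12); st()
p,im,d=snap("wrist","w11"); C=cloud(p,d).reshape(-1,3); tc=get_tcp_pos()
l=C[(np.hypot(C[:,0]-tc[0],C[:,1]-tc[1])<.10)&(abs(C[:,2]-tc[2]+.007)<.008)]
print(len(l),cv2.minEnclosingCircle((l[:,:2]*1000).astype(np.float32)),np.percentile(l[:,2],[5,50,95]))
r=arm.move_straight([x,y,.131],feed=.04,max_force=5); print(r); st()
p,im,d=snap("wrist","w12"); C=cloud(p,d).reshape(-1,3); tc=get_tcp_pos()
l=C[(np.hypot(C[:,0]-tc[0],C[:,1]-tc[1])<.10)&(abs(C[:,2]-tc[2]+.007)<.012)]
print(len(l),cv2.minEnclosingCircle((l[:,:2]*1000).astype(np.float32)),np.percentile(l[:,2],[5,50,95]))
snap("scene","s12")
E
```

```text
t 40.57 tcp [0.5172 0.0544 0.2201] gap 0.178 F [ 0.27 -0.17 -2.43] T [-0.008  0.037  0.02 ]
[-7.81510714e-05  5.65723346e-01  8.24595081e-01  2.04694251e-04] 1.57797111166017
t 41.22 tcp [0.5176 0.0538 0.1604] gap 0.176 F [-0.27  0.54 -1.71] T [0.052 0.013 0.018]
28964 ((517.1089477539062, 54.35863494873047), 72.04983520507812) [0.15230554 0.1533081  0.15429786]
True
t 41.92 tcp [0.5168 0.053  0.1325] gap 0.174 F [-0.64 -1.54  4.97] T [-0.063  0.142  0.001]
29071 ((516.6224365234375, 53.85405349731445), 72.1382827758789) [0.12442863 0.12543977 0.12646154]
```

View pics/w12.png

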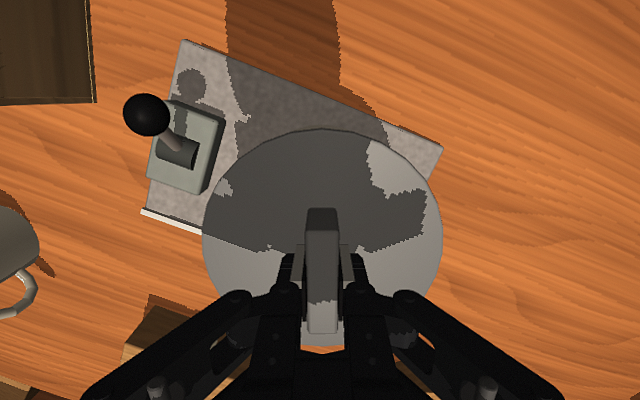

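The lid rides on the rim (disc top 0.1254, expected 0.126 riding and 0.119 home). Loosening to a loose cage and turning in small steps, watching the disc height.

```bash
cat >> h.py <<'E'
def lidz(name=None):
    p,im,d=snap("wrist",name); C=cloud(p,d).reshape(-1,3)
    c=np.array([.517,.0537])
    l=C[(np.hypot(C[:,0]-c[0],C[:,1]-c[1])<.078)&(C[:,2]>.113)&(C[:,2]<.131)]
    # plane fit
    A=np.c_[l[:,:2]-c,np.ones(len(l))]; s=np.linalg.lstsq(A,l[:,2],rcond=None)[0]
    return s[2],np.degrees(np.hypot(s[0],s[1])),cv2.minEnclosingCircle((l[:,:2]*1000).astype(np.float32))
E
python3 - <<'E'
from h import *
arm.gripper_to(.23); st()
print(lidz())
x,y,z=.5173,.0533,.134
for k in range(1,21):
    t=np.radians(111-6*k)
    arm.goto([x,y,z],down(t))
    a=lidz(); print(k,round(get_time(),1),"z",round(a[0],4),"tilt",round(a[1],2),np.round(a[2][0],1),"F",np.round(get_force(),1),"Tz",round(get_torque()[2],2))
    if a[0]<.1215: break
    if abs(get_torque()[2])>1.0: print("torque"); break
lidz("w13")
E
```

```text
t 42.25 tcp [0.5159 0.0528 0.1315] gap 0.227 F [ 0.34 -0.58  0.88] T [0.    0.047 0.025]
(np.float64(0.12549769106642847), np.float64(0.023311134653117623), ((516.4430541992188, 54.09482955932617), 72.2304916381836))
1 42.6 z 0.1255 tilt 0.04 [516.1  53.5] F [ 0.6 -0.5  0.2] Tz 0.02
2 42.9 z 0.1186 tilt 0.06 [516.7  53.9] F [-0.9  0.2  0.5] Tz 0.02
```

View pics/w13.png

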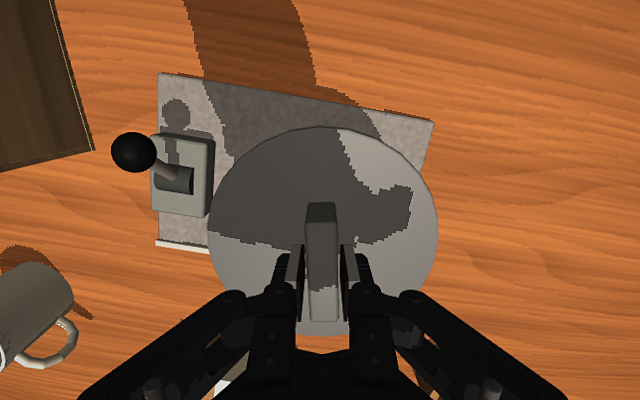

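The lid dropped home after about 12° (disc top 0.1186, tilt 0.06°). Releasing, lifting clear, then swinging the flag back.

```bash
python3 - <<'E'
from h import *
arm.gripper_to(.5); st()
x=get_tcp_pos(); arm.move_straight([x[0],x[1],.25],feed=.15); st()
a=lidz("w14"); print(a)
arm.gripper_to(0.0)
t,q=okyaw([.43,-.0755,.085],0.0); print(t,q)
arm.goto([.43,-.0755,.24],down(t)); st()
arm.move_straight([.43,-.0755,.085],feed=.15); st()
r=arm.move_straight([.57,-.0755,.085],feed=.05,max_force=8); print(r); st()
x=get_tcp_pos()
r=arm.move_straight([x[0]+.015,x[1],x[2]],feed=.02,max_force=10); print(r); st()
x=get_tcp_pos()
arm.move_straight([x[0]-.05,x[1],x[2]],feed=.15)
arm.move_straight([x[0]-.05,x[1],.25],feed=.3)
arm.goto([.45,-.22,.32],down(t)); st()
p,im,d=snap("top","t15"); C=cloud(p,d); S=C.reshape(-1,3)
S=S[(abs(S[:,1]+.0755)<.018)&(abs(S[:,0]-.53)<.06)&(S[:,2]>.085)&(S[:,2]<.125)]
print("ball", len(S), S.mean(0) if len(S) else None, S[:,0].min() if len(S) else None, S[:,0].max() if len(S) else None)
S=C.reshape(-1,3); l=S[(np.hypot(S[:,0]-.518,S[:,1]-.0526)<.07)&(S[:,2]>.11)&(S[:,2]<.13)]
A=np.c_[l[:,:2]-CAN,np.ones(len(l))]; print("lid top",np.linalg.lstsq(A,l[:,2],rcond=None)[0],len(l))
cv2.imwrite("pics/t15c.png",cv2.resize(cv2.imread("pics/t15.png")[120:320,160:500],None,fx=2.3,fy=2.3,interpolation=cv2.INTER_CUBIC))
snap("scene","s15"); cv2.imwrite("pics/s15c.png",cv2.resize(cv2.imread("pics/s15.png")[90:310,170:430],None,fx=2.7,fy=2.7,interpolation=cv2.INTER_CUBIC))
E
```

```text
t 43.3 tcp [0.5173 0.0533 0.134 ] gap 0.498 F [ 0.56 -0.2  -0.17] T [-0.04  -0.058  0.013]
t 44.23 tcp [0.5167 0.0531 0.2491] gap 0.499 F [-1.3   0.24  0.13] T [-0.012 -0.003 -0.012]
(np.float64(0.11845325064449755), np.float64(0.12748543970550233), ((516.42919921875, 54.020973205566406), 71.72074890136719))
0.0 [ 1.30329569  0.0837841  -1.20381186  2.09649188  0.09197759  1.01687423
  0.05218068]
t 45.75 tcp [ 0.4304 -0.075   0.2402] gap -0.001 F [0.69 0.5  1.19] T [ 0.072 -0.013 -0.019]
t 46.93 tcp [ 0.4305 -0.0752  0.0854] gap 0.002 F [ 0.85  0.66 -0.08] T [ 0.014 -0.006  0.053]
True
t 48.72 tcp [ 0.5239 -0.0754  0.0839] gap 0.001 F [-2.71 -0.93  1.88] T [-0.072  0.477 -0.044]
True
t 49.07 tcp [ 0.5236 -0.0753  0.0831] gap 0.0 F [-1.59  0.43  0.3 ] T [0.039 0.179 0.019]
t 50.94 tcp [ 0.4498 -0.2193  0.3187] gap 0.002 F [ 0.81  0.43 -0.51] T [ 0.033 -0.063  0.025]
ball 90 [ 0.54968905 -0.07475715  0.10349018] 0.5384201278877424 0.5624028115429742
lid top [ 0.00096189 -0.00016582  0.11854827] 2659
```

View pics/t15c.png

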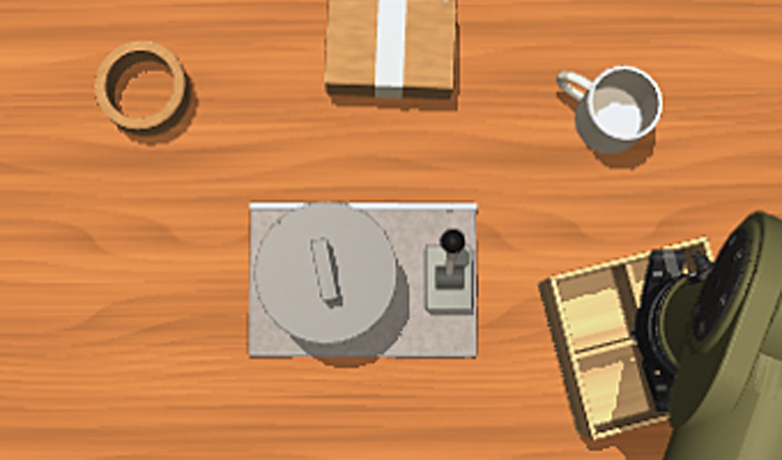

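View pics/s15c.png

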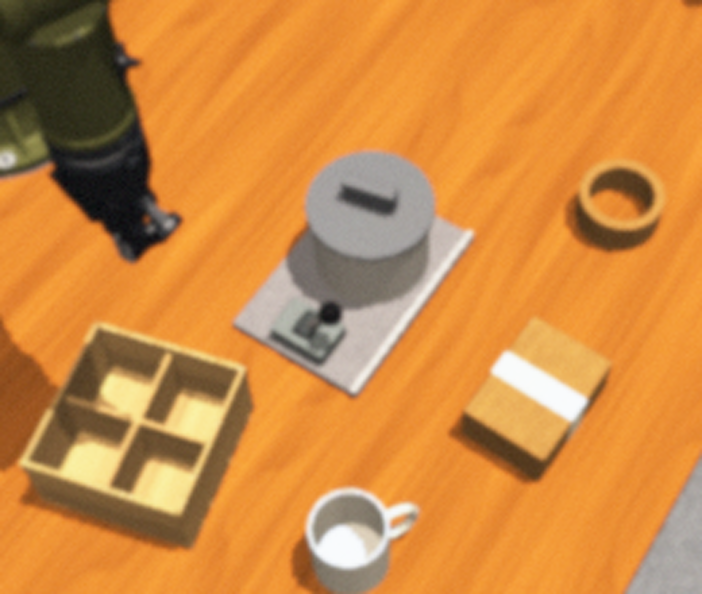

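The ball sits at x = 0.550, against the far stop. The stop positions of the two pushes (0.509 and 0.524) are symmetric about the axis, so both swings reached their ends. The lid is flush and level, the organiser is empty, and the tape, carton and mug have not moved. Handing in.

```bash
python3 - <<'E'
from h import *
st(); print(ticket.finish_job())
E
```

```text
t 51.04 tcp [ 0.4502 -0.218   0.3189] gap 0.001 F [-0.46  0.39  0.05] T [ 0.017 -0.02  -0.052]
the job is handed in; nothing more can be done
None
```

The job is done and handed in after 51 s, with every step carried out in the order asked.

**What I did**
- **Flag to the robot:** I pushed the lever towards the robot until it met its stop.
- **Stamps:** I moved the three stamps present (the fourth well was empty) into the canister, all standing upright.
- **Lid:** I set it on the rim and turned it about 12° in a loose grip, and it dropped home.
- **Flag back:** I pushed the lever away from the robot until it met the far stop.

**Last checks**
- **Lid height:** the disc top measured 118.5 mm, against 119 mm for fully home. It was level to about 0.1°.
- **Flag:** the ball was at x ≈ 0.550 m, against the far stop. The two stop positions were symmetric about the lever's axis.
- **Rest of the scene:** the organiser was empty. The tape, carton and mug looked unmoved in the pictures; I did not measure them.

**What went wrong or disagreed**
- **First descent:** on the way to the first stamp, something on the gripper, probably its outer linkage, touched the organiser rim with about 7 N. I gripped the knobs higher after that.
- **Cameras:** the wrist and top cameras differed by about 2 mm on the canister rim. I averaged them for placing the lid.

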